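# Take the prop from under the swing arm and let it down on the ratchet stand

## Task

The swing arm is propped up on a piece of timber. Run the ratchet stand up until its pawl holds the arm clear of the timber, draw the timber out well clear of the arm and leave it on the bench, then lift the pawl lever and hold it up until the stand has gone all the way down and the arm lies level on it. Let the pawl drop back in at the end, and leave the other things on the bench where they are.

Things in the scene. Friction and masses are not known exactly. Their poses are not given: they have to be found in the camera images.
- bracket: Steel pivot bracket bolted to the bench: two grey lugs on a dark plate 150 x 110 mm, 95 mm high. Origin: centre of its underside. The swing arm's pivot bolt runs along its x axis, 65 mm above the origin; the arm reaches out along its -y axis, over the stand's toe and the timber. Its -x side faces the robot.
- swingarm (a joint): Hinge of the swing arm, a bare aluminium box section 30 mm wide and 40 mm high, with a steel axle plate at its free end, 570 mm from the pivot. 0 = level (underside 45 mm above the bench), grows as the free end rises; about 0.11 rad at the start, resting on the timber. 0.6 kg, hinge free: only the timber or the stand holds it up.
- axle_plate (a point): Centre of the swing arm's axle plate, 530 mm from the pivot.
- stand: Blue ratchet stand bolted to the bench: base 200 x 120 x 8 mm, two upright cheeks 200 mm high, 26 mm across (y) in all, with a toothed steel rail sliding up and down between them. Origin: centre of the underside, below the rail. Its x axis points away from the robot: the toe that carries the arm sticks out on the +x side, the pawl with its red lever on the -x side.
- lift_rail (a joint): Height of the rail in m: 0 = fully down, 0.086 the top stop. Teeth 16 mm apart: going up, the pawl clicks in under each, and on letting go the rail settles on it at about 0.016, 0.032, 0.048, 0.064 or 0.080. Starts fully down or one tooth up. The arm is clear of the timber from 0.048 up. With the pawl lifted the rail sinks by its own weight, about 0.1 m/s.
- lift_handle (a point): Middle of the black T handle on top of the rail, pulled up to raise it: a round bar 18 mm thick, 100 mm long, along the stand's y axis. 245 mm above the bench when the rail is down, rising with it; the cheeks below end at 200 mm. Raising slowly takes 8 to 16 N, 14 to 22 N with the arm on it, more if pulled fast (90 N per m/s of damping).
- toe (a point): Top of the toe, on the rail, 55 mm to the +x side of it, where the arm's underside rests; 45 mm above the bench when the rail is down. It meets the propped arm at a rail height of about 0.035 to 0.038.
- pawl (a joint): Pawl angle in rad: 0 = dropped in against the rail, grows as the red lever is lifted, 0.5 the stop. Sprung shut. It holds the rail while below about 0.1 and is safely clear of the teeth from 0.2 up. The hinge pin is parallel to the stand's y axis, 9.5 mm to the -x side of the stand's origin and 160 mm above the bench.
- pawl_grip (a point): Middle of the red grip of the pawl lever: a round bar 16 mm thick and 60 mm long that points along the stand's -x axis from the pawl. This point is 102 mm from the hinge pin, level with it when the pawl is in (160 mm above the bench); the lever swings up about the pin. Lifting takes 3 to 6 N. Let go, it drops back by itself.
- timber_center (a point): Centre of the timber prop: pale wood, 140 mm long (its x axis), 45 mm wide (y), 95 mm high (z), 0.3 kg, standing on the bench crosswise under the arm near its free end, its long end sticking out towards the robot by about 100 mm from the arm's side.
- spanner_mid (a point): Bystander: loose open-ended spanner, 190 mm.
- hammer_mid (a point): Bystander: loose hammer, 260 mm.
- bearing_mid (a point): Bystander: loose ball bearing, 72 mm across, 17 mm thick.
- sprocket_mid (a point): Bystander: loose chain sprocket, 115 mm across, lying flat.
- offcut_mid (a point): Bystander: loose short offcut of darker wood, 110 x 95 x 45 mm, lying flat on the far side of the arm.
There are look-alikes about, which are no part of the job. Leave any black, pink or yellow look-alike of the part that bears timber_center alone.

How it is judged:
On the way, in this order (a step that is already met when the one before it is completed fails the run):
1. the stand, let go of, holds the arm up clear of the timber on its pawl (value of joint lift_rail above 0.042 m and value of joint swingarm above 0.122 rad and contact force between the fingers and stand below 0.3 N and velocity of joint lift_rail above -0.01 m/s), for 0.2 s.
2. the timber is out from under the arm, the stand still holding the arm up (value of joint lift_rail above 0.042 m and (x of timber_center in the frame of bracket below -0.09 m or x of timber_center in the frame of bracket above 0.09 m or y of timber_center in the frame of bracket below -0.645 m)), for 0.1 s.
At the end, for the whole second after the job is handed in: Rail fully down (within 4 mm), pawl dropped in (below 0.08 rad), swing arm level on the toe (within 0.02 rad), timber still on the bench with its centre 90 mm or more to either side of the arm's centre line, or 645 mm or more from the pivot beyond its free end (value of joint lift_rail below 0.004 m and value of joint swingarm between -0.015 and 0.02 rad and value of joint pawl below 0.08 rad and height (world z) of timber_center between 0.01 and 0.08 m and (x of timber_center in the frame of bracket below -0.09 m or x of timber_center in the frame of bracket above 0.09 m or y of timber_center in the frame of bracket below -0.645 m) and linear speed of timber below 0.02 m/s); the robot touches nothing.
It fails at once if a bystander is pushed more than 40 mm (distance of any of spanner_mid, hammer_mid, bearing_mid, sprocket_mid, offcut_mid from where it was at the start of the episode above 0.04 m).
It fails at once if the swing arm is dropped (velocity of joint swingarm below -1 rad/s).
It also fails if it takes over 59 s, if anything falls off the work surface, if the arm or the gripper's body presses on something with over 40 N, if the wrist force passes 120 N, or if a joint passes its speed limit or range.

## Robot

A 6-joint arm with a two-finger parallel gripper is mounted at the origin on the work surface. World frame = base frame: x ahead of the robot, y to its left, z up, the work surface at z = 0. Lengths are in m, angles in rad, forces in N, time in s.
With the tool pointing down it reaches from about 0.35 to 0.85 m from the base axis. Payload 8.1 kg.
Tool frame: the origin (TCP) lies on the centre line of the jaws, within the pads' length; the fingertips stand robot.tips_ahead ahead of it and the grasp point (between the pads) lies 8 mm behind it (robot.tips_ahead is the distance from the TCP to the fingertips, in m); z points along the fingers, y is the direction in which the jaws open and shut (so a half turn about z gives the same grasp; the last joint's range is limited). The gripper opens to 93 mm and grips with 3 to 60 N. Pads are 15 mm wide; open, the fingers measure 128 mm over their backs; the gripper's body (75 mm by 188 mm) begins 65 mm behind the grasp point.
Start: joints at [-1.416, 0.13, 1.488, -0, 1.523, -0.085], TCP at [0.143, -0.583, 0.203] pointing down, gripper open.
Joint ranges: [-2.96, 2.96], [-0.89, 2.26], [0.02, 2.5], [-1.34, 4.48], [0, 2.73], [-2.66, 2.66]. Speed limits (rad/s): [2.39, 2.39, 2.79, 3.14, 3.14, 3.14].

## Interface

Orientations are given as a rotation vector (axis times angle).
In Python, from plant import monitor, eyes, job, robot gives the robot as it stands.
- The arm moves only by the tool servo_tool, never from a script. Its argument "plan" is a list that holds one entry, the list of rows, each a list of 7 numbers: the closure, from -1 (fully open) to 1 (shut), so that 0 is half open, then the shift along the world's x, y, z in mm, then the turn, a rotation vector about the world's x, y, z in rad. In form: [[[hand, dx, dy, dz, ax, ay, az], ...]]. A call has 1 to 12 rows; each row shifts and turns the commanded pose from where the row before left it; what a row does not reach is not made up. A row lasts 1/10 s, in which the tool goes at most 50 mm and 8.59 degrees, less where a joint would pass 70% of its speed; a pose out of reach is approached as far as the arm can. A call with a gripper value outside its range is refused whole. The fingers move at their own pace and stop on an object; "force" is the grip in N (left out, the last holds). Time passes only in rows, so rows that do not move let the fingers close. It gives the time, the measured TCP pose, the force and the opening at its end, in the units of the state.
- monitor.read_state(): the state, without advancing time (a new reading comes with each control period).
- eyes.read_camera(name): name is "scene" or "side" or "wrist"; returns the picture (384x512x3 uint8, red, green, blue); there is no depth.
- eyes.camera_info(name): a dict with "mtx" (3x3 intrinsics, pixels), "D" ([k1, k2, p1, p2, k3] as OpenCV has them; the pictures are not rectified), "R" (3x3) and "t" (3): a world point X has camera coordinates R X + t. Camera axes: x right, y down, z forward; pixel columns grow to the right and rows downward; lengths in m; the calibration is good to about 2 mm. A picture is of the moment at which its call begins: read the wrist's pose just before it. camera_info takes no time and is no camera call; for the wrist camera it gives the pose at the moment of the call.
- job.close_job(): hands the job in, once; it reports no verdict.
The state is a dict: "t": time; "q": joint angles; "dq": joint speeds; "joint_torque": joint torques, N m; "tool_pos": TCP position; "orientation": TCP orientation; "force": force on the tool from outside, world axes, zero at the start; "wrist_torque": the same for the moment, N m; "opening": finger opening in m.
Only numpy, scipy, OpenCV 4.12 (cv2) and the standard library are available. Lean on these libraries where they do the work, as an engineer would, in place of code of your own. Each camera call takes 0.05 s, during which the arm holds its last target. There are 200 camera calls.

## Working session

There is one attempt and no reset: what is moved stays moved. The work goes in short steps, Python scripts to look and compute and a tool call to move; the robot and the scene stay as the last step left them, time stands still between calls to the robot, and variables do not carry over. Pictures are saved under pics/ and viewed, about 8 in all and at most 12, crops included, and the job is handed in when it is done.

Besides the shell and the picture viewer there is one more tool, called after ">>>" as name(argument=value, ...) on one line, values as JSON. servo_tool: Moves the arm, as the interface text tells. Its arguments: {"type":"object","properties":{"plan":{"type":"array"},"force":{"type":"number"}},"required":["plan"]}

```bash
ls; mkdir -p pics
python3 - <<'E'
from plant import monitor, eyes, job, robot
import cv2,numpy as np
print(robot.tips_ahead, monitor.read_state())
for n in("scene","side"):
    im=eyes.read_camera(n); cv2.imwrite(f"pics/{n}0.png",im[:,:,::-1]); i=eyes.camera_info(n); print(n,i, -i["R"].T@i["t"])
E
```

```text
pics
0.011 {'t': 0.0, 'q': array([-1.41639027e+00,  1.31152468e-01,  1.48925249e+00,  1.56637307e-05,
        1.52297918e+00, -8.53631000e-02]), 'dq': array([-0.00035172,  0.00054384,  0.00145155,  0.00031113,  0.00233583,
        0.00066003]), 'joint_torque': array([-3.24246803e-04, -5.59849334e+01, -4.91752231e+01,  7.67655065e-02,
        3.54820210e-02, -1.76027061e-04]), 'tool_pos': array([ 0.14244696, -0.58225008,  0.20220737]), 'orientation': array([-3.11726575e+00, -3.75511603e-01,  7.25239459e-05]), 'force': array([-0.35869714, -0.22922661, -0.35686513]), 'wrist_torque': array([-0.02154711,  0.00415096,  0.00837377]), 'opening': 0.09285250903421281}
scene {'mtx': array([[347.51783489,   0.        , 250.16293719],
       [  0.        , 347.51783489, 184.64485273],
       [  0.        ,   0.        ,   1.        ]]), 'D': array([-0.09773063,  0.        ,  0.        ,  0.        ,  0.        ]), 'R': array([[-0.34777772,  0.93745548, -0.0150955 ],
       [ 0.73012895,  0.26069278, -0.63162567],
       [-0.58818566, -0.23068699, -0.77512653]]), 't': array([ 0.26911958, -0.28893795,  1.80657123])} [1.36715505 0.2397889  1.22188316]
side {'mtx': array([[424.38833957,   0.        , 252.79858752],
       [  0.        , 424.38833957, 183.53289908],
       [  0.        ,   0.        ,   1.        ]]), 'D': array([0.02869571, 0.        , 0.        , 0.        , 0.        ]), 'R': array([[-0.69999459, -0.71410856, -0.00751953],
       [-0.51070156,  0.50791237, -0.69369226],
       [ 0.49919084, -0.48174059, -0.72023226]]), 't': array([0.30451354, 0.44315915, 1.31000825])} [-0.21446423  0.62345385  1.25321607]
```

View pics/scene0.png

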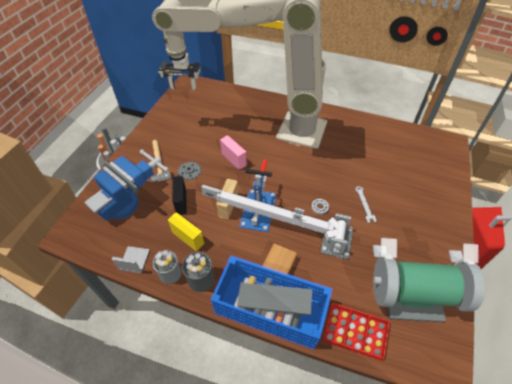

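View pics/side0.png

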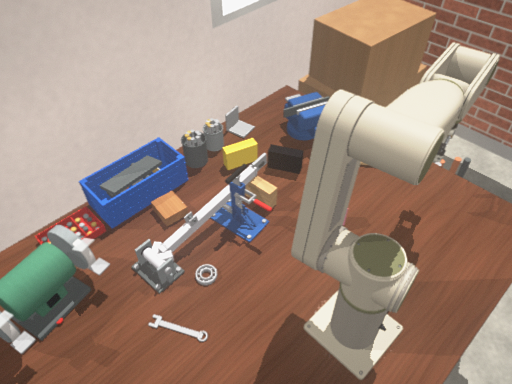

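The scene view shows the bracket at about (337,237), the arm's tip at (207,190), the stand at (258,205) with its red lever at (264,168), and the timber at (228,198). The look-alikes are pink (233,152), black (179,193) and yellow (186,231). I'll enlarge both views.

Run:
```python
import cv2,numpy as np
a=cv2.imread("pics/scene0.png")[140:265,195:360]; b=cv2.imread("pics/side0.png")[140:295,130:285]
cv2.imwrite("pics/c1.png",cv2.resize(a,None,fx=4.8,fy=4.8,interpolation=2)); cv2.imwrite("pics/c2.png",cv2.resize(b,None,fx=3.8,fy=3.8,interpolation=2))
```

```text
(no output)
```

View pics/c1.png

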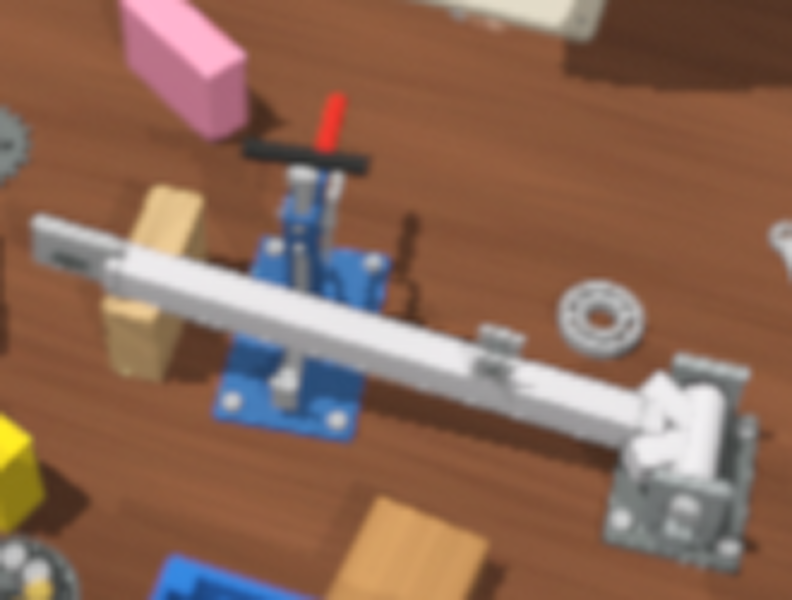

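View pics/c2.png

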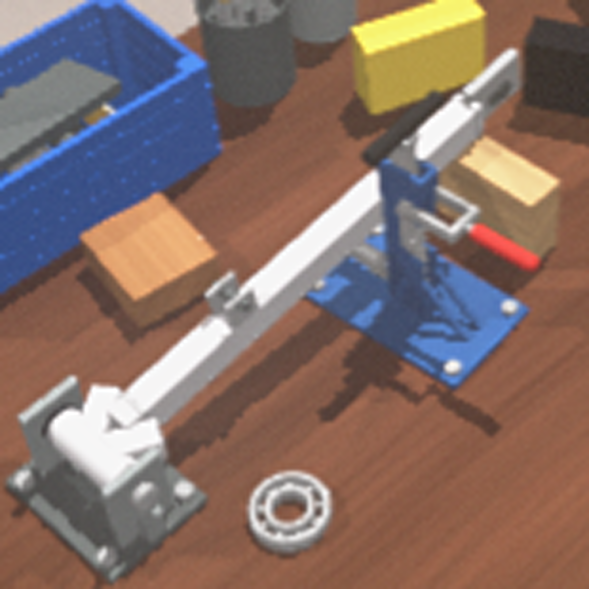

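```bash
cat > h.py <<'E'
import numpy as np,cv2
from plant import eyes,monitor
def ray(n,uv,info=None):
    i=info or eyes.camera_info(n); p=cv2.undistortPoints(np.array([[uv]],float),i["mtx"],i["D"])[0,0]
    d=i["R"].T@np.array([p[0],p[1],1]); return -i["R"].T@i["t"],d/np.linalg.norm(d)
def plane(n,uv,z,info=None):
    c,d=ray(n,uv,info); return c+d*(z-c[2])/d[2]
def tri(a,b):
    A=np.zeros((3,3));B=np.zeros(3)
    for c,d in(a,b):
        M=np.eye(3)-np.outer(d,d);A+=M;B+=M@c
    x=np.linalg.solve(A,B); return x,[np.linalg.norm((np.eye(3)-np.outer(d,d))@(x-c))for c,d in(a,b)]
E
python3 - <<'E'
from h import *
np.set_printoptions(precision=4,suppress=True)
S=lambda u,v:("scene",((u+.5)/4.8-.5+195,(v+.5)/4.8-.5+140))
D=lambda u,v:("side",((u+.5)/3.8-.5+130,(v+.5)/3.8-.5+140))
P=lambda p,z:plane(*p,z)
print("base scene",[P(S(*x),.008)[:2] for x in((270,240),(390,258),(355,440),(215,418))])
print("base side",[P(D(*x),.008)[:2] for x in((458,385),(527,308))])
for z in(.245,.261): print("handle",z,P(S(247,150),z),P(S(367,164),z),P(D(372,160),z))
print("grip tri tip",tri(ray(*S(340,97)),ray(*D(538,263))),"in",tri(ray(*S(327,150)),ray(*D(472,229))))
print("grip plane",P(S(340,97),.16),P(S(327,150),.16),P(D(538,263),.16),P(D(472,229),.16))
print("timber top",[P(S(*x),.095)[:2] for x in((158,186),(206,194),(155,320),(106,303))],[P(D(*x),.095)[:2] for x in((486,136),(560,183),(545,201))])
print("bracket",[P(S(*x),.005)[:2] for x in((604,542),(738,571),(757,432))],[P(D(*x),.005)[:2] for x in((5,483),(112,575),(206,494))])
print("armtip tri",tri(ray(*S(32,228)),ray(*D(516,60))))
for n,u,v in(("pink near",222,90),("bear",600,318)): print(n,P(S(u,v),.01))
print("hammer/sprocket/spanner",plane("scene",(189,171),.01),plane("scene",(158,150),.01),plane("scene",(365,203),0.01),plane("scene",(280,258),.045))
E
```

```text
base scene [array([ 0.4717, -0.1087]), array([0.4544, 0.0025]), array([0.6501, 0.0341]), array([ 0.6699, -0.0856])]
base side [array([ 0.4502, -0.0016]), array([ 0.4692, -0.1152])]
handle 0.245 [ 0.5685 -0.0886  0.245 ] [0.5508 0.0041 0.245 ] [0.5493 0.0027 0.245 ]
handle 0.261 [ 0.5816 -0.0832  0.261 ] [0.5642 0.008  0.261 ] [0.5372 0.0125 0.261 ]
grip tri tip (array([ 0.4137, -0.0649,  0.1612]), [np.float64(0.0026328595671072388), np.float64(0.002632859567107238)]) in (array([ 0.481 , -0.0517,  0.1658]), [np.float64(0.00011315298429905278), np.float64(0.00011315298429917411)])
grip plane [ 0.4142 -0.0627  0.16  ] [ 0.4762 -0.0532  0.16  ] [ 0.4145 -0.0687  0.16  ] [ 0.4848 -0.0555  0.16  ]
timber top [array([ 0.5121, -0.1983]), array([ 0.5064, -0.1548]), array([ 0.6476, -0.1443]), array([ 0.6454, -0.1898])] [array([ 0.6065, -0.1946]), array([ 0.5085, -0.2001]), array([ 0.5022, -0.1721])]
bracket [array([0.6723, 0.2556]), array([0.6621, 0.3643]), array([0.5259, 0.3553])] [array([0.6625, 0.3629]), array([0.518, 0.349]), array([0.5252, 0.2414])]
armtip tri (array([ 0.6276, -0.2596,  0.1445]), [np.float64(0.0007943665285145291), np.float64(0.000794366528514553)])
pink near [ 0.3099 -0.2196  0.01  ]
bear [0.4574 0.2004 0.01  ]
hammer/sprocket/spanner [ 0.4666 -0.4191  0.01  ] [ 0.3934 -0.6294  0.01  ] [0.3764 0.3835 0.01  ] [0.7683 0.1177 0.045 ]
```

Measured from both views and consistent with the given sizes:

| Item | Position (m) | Heading |
|---|---|---|
| Handle | about (0.560, -0.042, 0.245), so the rail is down | stand yaw about 9° |
| Grip middle | about (0.450, -0.059, 0.160) | same as stand |
| Timber centre | about (0.578, -0.172) | yaw about 4° |
| Bracket | about (0.598, 0.305) | yaw about 3–4° |

Next I go above the handle.

>>> servo_tool(plan=[[[-1, 0, 0, 50, 0, 0, 0.149], [-1, 0, 0, 50, 0, 0, 0.149], [-1, 0, 0, 50, 0, 0, 0.149], [-1, 30, 38, 0, 0, 0, 0.149], [-1, 30, 38, 0, 0, 0, 0.149], [-1, 30, 38, 0, 0, 0, 0.149], [-1, 30, 38, 0, 0, 0, 0.149], [-1, 30, 38, 0, 0, 0, 0.149], [-1, 30, 38, 0, 0, 0, 0.149], [-1, 30, 38, 0, 0, 0, 0.149], [-1, 30, 38, 0, 0, 0, 0], [-1, 30, 38, 0, 0, 0, 0]]], force=60)

```text
t: 1.3
tool_pos: [0.4132, -0.239, 0.353]
orientation: [-2.038, -2.391, 0.0]
force: [0.8, -0.1, 1.2]
opening: 0.0929
```

>>> servo_tool(plan=[[[-1, 30, 38, 0, 0, 0, 0], [-1, 30, 38, 0, 0, 0, 0], [-1, 30, 38, 0, 0, 0, 0], [-1, 30, 38, 0, 0, 0, 0], [-1, 0, 0, 0, 0, 0, 0], [-1, 0, 0, 0, 0, 0, 0], [-1, 0, 0, 0, 0, 0, 0]]])

```text
t: 2.0
tool_pos: [0.532, -0.0895, 0.353]
orientation: [-2.038, -2.39, 0.001]
force: [0.0, -0.7, 0.2]
opening: 0.093
```

Run:
```python
from h import *
from scipy.spatial.transform import Rotation as Ro
np.set_printoptions(precision=4,suppress=True)
s=monitor.read_state();print(s["t"],s["tool_pos"],Ro.from_rotvec(s["orientation"]).as_matrix(),s["force"],s["q"])
i=eyes.camera_info("wrist");im=eyes.read_camera("wrist");cv2.imwrite("pics/w1.png",im[:,:,::-1]);np.savez("w1.npz",**{k:np.array(v) for k,v in i.items()})
s0=cv2.imread("pics/scene0.png");hsv=cv2.cvtColor(s0,cv2.COLOR_BGR2HSV)
S=lambda u,v:((u+.5)/4.8-.5+195,(v+.5)/4.8-.5+140)
print("pink top nearest corners",plane("scene",S(207,75),.095),plane("scene",S(245,55),.095),plane("scene",S(213,140),0))
print("black",[plane("scene",p,z) for p,z in(((185,212),0),((173,177),.095),((183,178),.095))])
```

```text
2.0 [ 0.532  -0.0895  0.353 ] [[-0.1578  0.9875 -0.0008]
 [ 0.9875  0.1578 -0.0003]
 [-0.0001 -0.0008 -1.    ]] [ 0.001  -0.6953  0.1963] [-0.2614 -0.0442  1.398  -0.0005  1.7885 -0.42  ]
pink top nearest corners [ 0.3708 -0.2077  0.095 ] [ 0.3343 -0.1834  0.095 ] [ 0.3672 -0.2071  0.    ]
black [array([ 0.6761, -0.3347,  0.    ]), array([ 0.5839, -0.4229,  0.095 ]), array([ 0.5744, -0.3793,  0.095 ])]
```

View pics/w1.png

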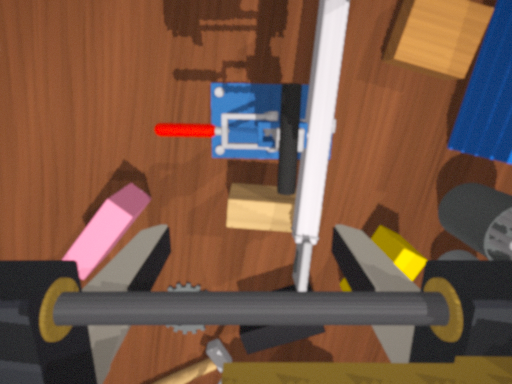

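The wrist view shows the handle bar from (291,84) to (286,194), the red grip from (156,130) to (214,131), and the timber's near end at (231,184)–(228,228). I'll turn those into positions.

Run:
```python
from h import *
np.set_printoptions(precision=4,suppress=True)
i=dict(np.load("w1.npz"))
for n,uv,z in(("h1",(291,84),.245),("h2",(286,194),.245),("tip",(156,130),.16),("inner",(214,131),.16),("t1",(231,184),.095),("t2",(228,228),.095),("t3",(292,231),.095),("armtip",(303,290),.14)): print(n,plane("w",uv,z,i))
```

```text
h1 [0.552 0.004 0.245]
h2 [ 0.5667 -0.0951  0.245 ]
tip [ 0.415  -0.0661  0.16  ]
inner [ 0.4823 -0.0564  0.16  ]
t1 [ 0.5097 -0.1351  0.095 ]
t2 [ 0.515  -0.2039  0.095 ]
t3 [ 0.6113 -0.1934  0.095 ]
armtip [ 0.6352 -0.2625  0.14  ]
```

>>> servo_tool(plan=[[[-1, 28, 45, 0, 0, 0, 0], [-1, 0, 0, -40, 0, 0, 0], [-1, 0, 0, -40, 0, 0, 0], [-1, 0, 0, -36, 0, 0, 0], [-1, 0, 0, 0, 0, 0, 0], [1, 0, 0, 0, 0, 0, 0], [1, 0, 0, 0, 0, 0, 0], [1, 0, 0, 0, 0, 0, 0], [1, 0, 0, 0, 0, 0, 0], [1, 0, 0, 0, 0, 0, 0], [1, 0, 0, 0, 0, 0, 0]]], force=60)

```text
t: 3.15
tool_pos: [0.5592, -0.0464, 0.2377]
orientation: [2.038, 2.391, 0.001]
force: [-0.5, -0.5, 0.1]
opening: 0.0495
```

>>> servo_tool(plan=[[[1, 0, 0, 0, 0, 0, 0], [1, 0, 0, 0, 0, 0, 0], [1, 0, 0, 0, 0, 0, 0], [1, 0, 0, 0, 0, 0, 0], [1, 0, 0, 0, 0, 0, 0], [1, 0, 0, 0, 0, 0, 0]]])

```text
t: 3.75
tool_pos: [0.5599, -0.0464, 0.2385]
orientation: [2.036, 2.389, 0.003]
force: [1.2, 1.2, 6.7]
opening: 0.0023
```

Run:
```python
from h import *
s=monitor.read_state();print(s["opening"],s["tool_pos"],s["force"])
b=eyes.read_camera("side")[:,:,::-1];w=eyes.read_camera("wrist")[:,:,::-1]
o=np.zeros((384,800,3),np.uint8);o[:,:420]=cv2.resize(b[130:290,150:325],(420,384));o[:285,420:]=cv2.resize(w,(380,285));cv2.imwrite("pics/c3.png",o)
```

```text
0.002308852125888521 [ 0.55994102 -0.04640647  0.238503  ] [1.20979588 1.22531687 6.68503799]
```

View pics/c3.png

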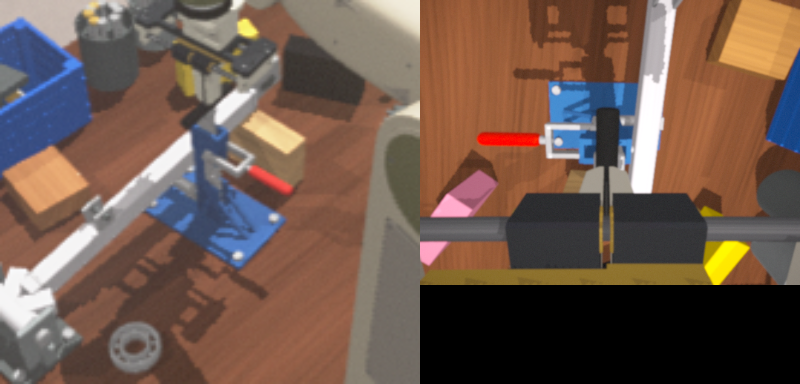

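Run:
```python
from h import *
np.set_printoptions(precision=1,suppress=True)
def proj(n,X):
    i=eyes.camera_info(n);return cv2.projectPoints(np.array([X],float),cv2.Rodrigues(i["R"])[0],i["t"],i["mtx"],i["D"])[0].ravel()
for n in("side","wrist","scene"):
    f=(lambda p:((p-[150,130])*2.4)) if n=="side" else (lambda p:p*.742+[420,0]) if n=="wrist" else (lambda p:p)
    for k,X in(("tip",(.56,-.0464,.2275)),("h1",(.552,.004,.245)),("h2",(.567,-.095,.245)),("mid",(.5595,-.0455,.245))): print(n,k,f(proj(n,X)))
i=eyes.camera_info("wrist");print(-i["R"].T@i["t"])
cv2.imwrite("pics/sc2.png",cv2.resize(eyes.read_camera("scene")[120:240,200:340,::-1],None,fx=5,fy=5,interpolation=2))
```

```text
side tip [207.3 111.4]
side h1 [184.  123.6]
side h2 [228.3  83.5]
side mid [206.6 103.2]
wrist tip [606.8 163.7]
wrist h1 [607.1 109.1]
wrist h2 [605.9 223.9]
wrist mid [606.5 170.7]
scene tip [257.4 175.1]
scene h1 [270.9 174. ]
scene h2 [244.6 170.1]
scene mid [257.7 172.1]
[0.5 0.  0.4]
```

View pics/sc2.png

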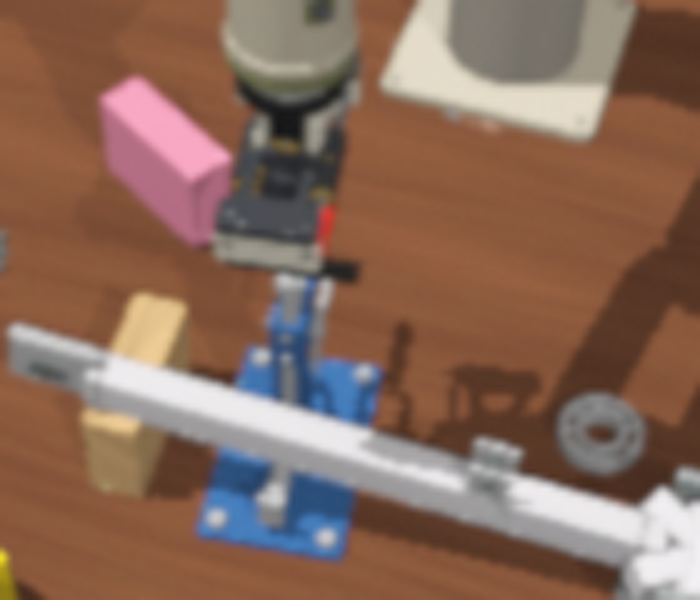

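>>> servo_tool(plan=[[[1, 0, 0, 3, 0, 0, 0], [1, 0, 0, 3, 0, 0, 0], [1, 0, 0, 3, 0, 0, 0], [1, 0, 0, 3, 0, 0, 0]]])

```text
t: 4.3
tool_pos: [0.5588, -0.0464, 0.2493]
orientation: [-2.038, -2.391, 0.0]
force: [-0.9, -0.6, 1.0]
opening: 0.0009
```

Run:
```python
from h import *
w=eyes.read_camera("wrist")[:,:,::-1]
cv2.imwrite("pics/w2.png",cv2.resize(w[100:330,150:350],None,fx=2.6,fy=2.6,interpolation=2))
```

```text
(no output)
```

View pics/w2.png

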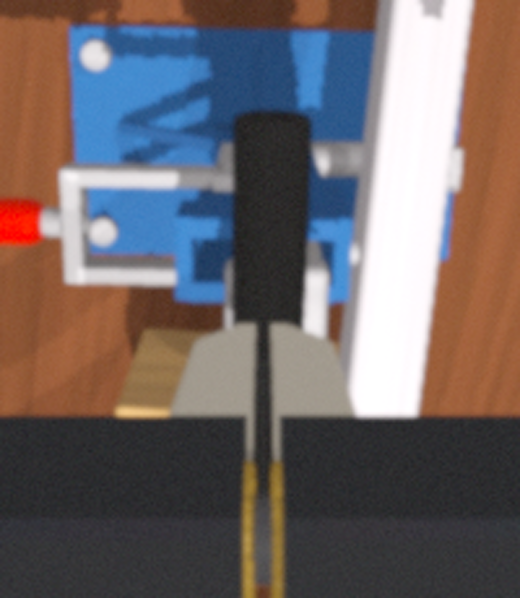

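Run:
```python
from h import *
i=eyes.camera_info("wrist");j=dict(np.load("w1.npz"));print(i["mtx"][0,0],-i["R"].T@i["t"],-j["R"].T@j["t"])
print(tri(ray("",(254.2,144.2),i),ray("",(291,84),j)))
print(tri(ray("",(254.2,144.2),i),ray("scene",(367/4.8+195-.4,164/4.8+140-.4))))
print(tri(ray("",(254.2,144.2),i),ray("side",(372/3.8+130-.4,160/3.8+140-.4))))
print("width-> dist", i["mtx"][0,0]*18/28)
s=monitor.read_state();print(s["tool_pos"],s["force"],s["opening"])
```

```text
313.7958901813199 [0.54625164 0.02921692 0.43101067] [ 0.51948119 -0.0138402   0.53405608]
(array([0.55236807, 0.0040773 , 0.24341452]), [np.float64(0.0001688012522396947), np.float64(0.0001688012522397802)])
(array([0.55240309, 0.00451966, 0.24690237]), [np.float64(3.8483777968718184e-05), np.float64(3.848377796870565e-05)])
(array([0.5517319 , 0.00270854, 0.24294863]), [np.float64(0.0014748149409411332), np.float64(0.0014748149409411896)])
width-> dist 201.7259294022771
[ 0.55906794 -0.04640875  0.24994375] [-0.28136279 -0.09216492  1.82021555] 0.0003726565758107224
```

The fingers slid off the top of the bar. The bar measures z = 0.2445, so the real fingertips seem to sit about 25 mm higher than `tips_ahead` implies; the fingertip's row in the wrist image agrees. I'll open and take the bar lower.

>>> servo_tool(plan=[[[-1, 0, 0, 10, 0, 0, 0], [-1, 0, 0, 10, 0, 0, 0], [-1, 0, 0, 0, 0, 0, 0], [-1, 0, 0, 0, 0, 0, 0], [-1, 0, 0, 0, 0, 0, 0], [-1, 0, 0, 0, 0, 0, 0], [-1, 0, 0, 0, 0, 0, 0], [-1, 0, 0, 0, 0, 0, 0], [-1, 0, 0, -20, 0, 0, 0], [-1, 0, 0, -20, 0, 0, 0], [-1, 0, 0, -17, 0, 0, 0]]])

```text
t: 5.45
tool_pos: [0.5587, -0.0464, 0.2112]
orientation: [-2.038, -2.391, 0.0]
force: [-0.2, 0.4, -0.1]
opening: 0.0838
```

>>> servo_tool(plan=[[[1, 0, 0, 0, 0, 0, 0], [1, 0, 0, 0, 0, 0, 0], [1, 0, 0, 0, 0, 0, 0], [1, 0, 0, 0, 0, 0, 0], [1, 0, 0, 0, 0, 0, 0], [1, 0, 0, 0, 0, 0, 0], [1, 0, 0, 0, 0, 0, 0], [1, 0, 0, 0, 0, 0, 0], [1, 0, 0, 0, 0, 0, 0], [1, 0, 0, 0, 0, 0, 0], [1, 0, 0, 0, 0, 0, 0]]])

```text
t: 6.55
tool_pos: [0.5629, -0.0458, 0.2131]
orientation: [2.033, 2.386, 0.01]
force: [19.1, 1.9, -6.2]
opening: 0.0233
```

>>> servo_tool(plan=[[[1, 2, 0, 0, 0, 0, 0], [1, 2, 0, 0, 0, 0, 0], [1, 0, 0, 0, 0, 0, 0], [1, 0, 0, 2, 0, 0, 0], [1, 0, 0, 2, 0, 0, 0], [1, 0, 0, 2, 0, 0, 0], [1, 0, 0, 0, 0, 0, 0]]])

```text
t: 7.25
tool_pos: [0.5628, -0.0458, 0.2148]
orientation: [-2.036, -2.389, 0.0]
force: [10.5, 2.4, -20.1]
opening: 0.0226
```

Run:
```python
from h import *
s=monitor.read_state();print(s["tool_pos"],s["force"],s["opening"],s["wrist_torque"])
w=eyes.read_camera("wrist")[:,:,::-1];b=eyes.read_camera("side")[:,:,::-1]
o=np.zeros((598,800,3),np.uint8);o[:,:416]=cv2.resize(w[100:330,170:330],(416,598),interpolation=2);o[:384,416:]=cv2.resize(b[150:230,200:280],(384,384),interpolation=2);cv2.imwrite("pics/c4.png",o)
```

```text
[ 0.56279427 -0.04576662  0.21483339] [ 10.53856165   2.44864667 -20.094809  ] 0.02263129465693876 [ 0.63201891 -2.55717001 -0.20882044]
```

View pics/c4.png

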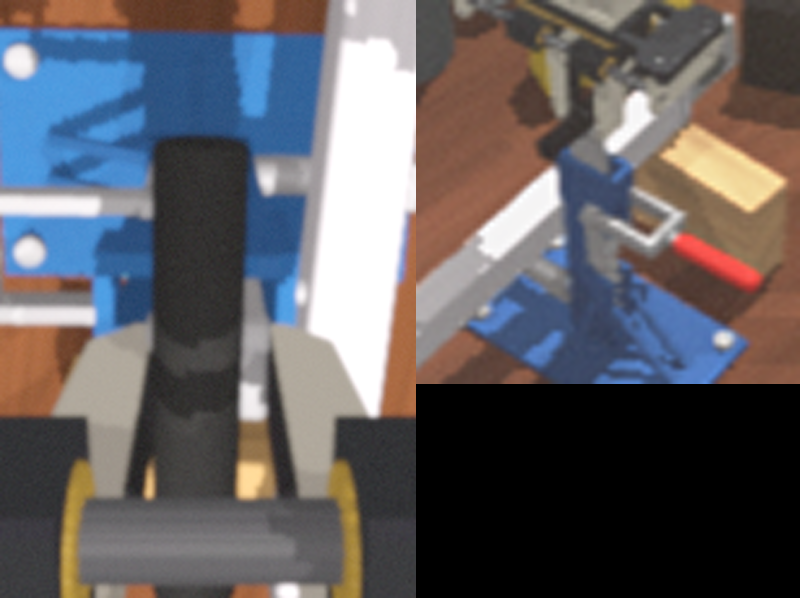

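The fingers now straddle the bar, but the right one bears on the rail block below it. They are about 7 mm too deep and 3 mm off in x. I'll regrasp slightly higher so they hold only the bar.

>>> servo_tool(plan=[[[-1, 0, 0, 0, 0, 0, 0], [-1, 0, 0, 0, 0, 0, 0], [-1, -4, 0, 0, 0, 0, 0], [-1, 0, 0, 0, 0, 0, 0], [1, 0, 0, 3, 0, 0, 0], [1, 0, 0, 0, 0, 0, 0], [1, 0, 0, 0, 0, 0, 0], [1, 0, 0, 0, 0, 0, 0], [1, 0, 0, 0, 0, 0, 0], [1, 0, 0, 0, 0, 0, 0], [1, 0, 0, 0, 0, 0, 0], [1, 0, 0, 0, 0, 0, 0]]])

```text
t: 8.55
tool_pos: [0.56, -0.0462, 0.2212]
orientation: [2.037, 2.39, 0.002]
force: [5.1, 1.2, -2.7]
opening: 0.0165
```

Run:
```python
from h import *
s=monitor.read_state();print(s["tool_pos"],s["force"],s["opening"],s["wrist_torque"])
```

```text
[ 0.55999149 -0.04620661  0.22120991] [ 5.11035742  1.21097049 -2.72001107] 0.01650857437785792 [ 0.07620207 -1.08760453 -0.14453646]
```

>>> servo_tool(plan=[[[1, 0, 0, 2, 0, 0, 0], [1, 0, 0, 2, 0, 0, 0], [1, 0, 0, 2, 0, 0, 0], [1, 0, 0, 2, 0, 0, 0], [1, 0, 0, 2, 0, 0, 0], [1, 0, 0, 2, 0, 0, 0], [1, 0, 0, 2, 0, 0, 0], [1, 0, 0, 2, 0, 0, 0], [1, 0, 0, 2, 0, 0, 0], [1, 0, 0, 2, 0, 0, 0]]])

```text
t: 9.55
tool_pos: [0.5598, -0.0462, 0.2386]
orientation: [-2.038, -2.391, -0.001]
force: [17.4, 0.2, -23.4]
opening: 0.0164
```

```bash
cat > hz.py <<'E'
from h import *
# handle height from the scene view: +y end of the black bar (world x,y known) 
s=monitor.read_state();print(s["t"],s["tool_pos"],s["force"],s["opening"])
im=eyes.read_camera("scene")[:,:,::-1];g=im.max(2)
i=eyes.camera_info("scene")
pr=lambda X:cv2.projectPoints(np.array([X],float),cv2.Rodrigues(i["R"])[0],i["t"],i["mtx"],i["D"])[0].ravel()
best=[]
for z in np.arange(.235,.345,.002):
    u=[pr((.5525+(.002-y)*.15,y,z)) for y in np.linspace(-.010,.002,5)]
    best.append((np.mean([cv2.getRectSubPix(im,(1,1),tuple(map(float,p))).max() for p in u]),round(float(z),3)))
print(sorted(best)[:5])
E
python3 hz.py
```

```text
9.55 [ 0.55977771 -0.04615846  0.23857955] [ 17.36563639   0.20448832 -23.41303104] 0.016352078433851537
[(np.float64(44.2), 0.261), (np.float64(44.4), 0.259), (np.float64(46.8), 0.263), (np.float64(48.6), 0.257), (np.float64(50.4), 0.265)]
```

>>> servo_tool(plan=[[[1, 1, 0, 3, 0, 0, 0], [1, 1, 0, 3, 0, 0, 0], [1, 0, 0, 3, 0, 0, 0], [1, 0, 0, 3, 0, 0, 0], [1, 0, 0, 3, 0, 0, 0], [1, 0, 0, 3, 0, 0, 0], [1, 0, 0, 3, 0, 0, 0], [1, 0, 0, 3, 0, 0, 0], [1, 0, 0, 3, 0, 0, 0], [1, 0, 0, 3, 0, 0, 0], [1, 0, 0, 3, 0, 0, 0]]])

```text
t: 10.7
tool_pos: [0.5599, -0.0461, 0.2719]
orientation: [-2.036, -2.388, 0.003]
force: [5.5, -0.9, -29.5]
opening: 0.0164
```

>>> servo_tool(plan=[[[1, 0, 0, 3, 0, 0, 0], [1, 0, 0, 3, 0, 0, 0], [1, 0, 0, 3, 0, 0, 0], [1, 0, 0, 3, 0, 0, 0], [1, 0, 0, 3, 0, 0, 0], [1, 0, 0, 3, 0, 0, 0], [1, 0, 0, 2, 0, 0, 0], [1, 0, 0, 0, 0, 0, 0]]])

```text
t: 11.5
tool_pos: [0.56, -0.0462, 0.2932]
orientation: [-2.036, -2.389, 0.002]
force: [-2.1, 1.0, -22.0]
opening: 0.0168
```

```bash
python3 hz.py
```

```text
11.5 [ 0.56000458 -0.04616909  0.29316209] [ -2.09471552   0.98396976 -21.95284433] 0.01681721086607328
[(np.float64(44.0), 0.315), (np.float64(45.8), 0.317), (np.float64(46.0), 0.313), (np.float64(48.2), 0.319), (np.float64(51.8), 0.311)]
```

>>> servo_tool(plan=[[[1, 0, 0, -3, 0, 0, 0], [1, 0, 0, -3, 0, 0, 0], [1, 0, 0, -1, 0, 0, 0], [1, 0, 0, 0, 0, 0, 0], [-1, 0, 0, 0, 0, 0, 0], [-1, 0, 0, 0, 0, 0, 0], [-1, 0, 0, 0, 0, 0, 0], [-1, 0, 0, 0, 0, 0, 0], [-1, 0, 0, 25, 0, 0, 0], [-1, 0, 0, 40, 0, 0, 0], [-1, 0, 0, 0, 0, 0, 0], [-1, 0, 0, 0, 0, 0, 0]]])

```text
t: 12.75
tool_pos: [0.5619, -0.0466, 0.3543]
orientation: [2.036, 2.388, 0.004]
force: [-0.4, 0.9, 0.2]
opening: 0.0758
```

```bash
python3 hz.py
```

```text
12.75 [ 0.56194659 -0.04656744  0.35434371] [-0.43995736  0.88023697  0.22139804] 0.07579885679221436
[(np.float64(49.8), 0.305), (np.float64(50.4), 0.307), (np.float64(51.8), 0.309), (np.float64(52.8), 0.303), (np.float64(56.6), 0.311)]
```

>>> servo_tool(plan=[[[-1, 0, 0, 20, 0, 0, -0.149], [-1, -9, -28, 0, 0, 0, -0.149], [-1, -9, -28, 0, 0, 0, -0.149], [-1, -9, -28, 0, 0, 0, -0.149], [-1, -9, -28, 0, 0, 0, -0.149], [-1, -9, -28, 0, 0, 0, -0.149], [-1, 0, 0, -20, 0, 0, -0.149], [-1, 0, 0, 0, 0, 0, -0.149], [-1, 0, 0, 0, 0, 0, -0.149], [-1, 0, 0, 0, 0, 0, -0.149], [-1, 0, 0, 0, 0, 0, -0.149], [-1, 0, 0, 0, 0, 0, 0]]])

```text
t: 14.0
tool_pos: [0.5155, -0.1862, 0.3506]
orientation: [-3.137, -0.139, 0.003]
force: [-0.8, 0.3, 0.0]
opening: 0.0928
```

>>> servo_tool(plan=[[[-1, 0, 0, 0, 0, 0, 0], [-1, 0, 0, 0, 0, 0, 0]]])

```text
t: 14.2
tool_pos: [0.5158, -0.1863, 0.3516]
orientation: [-3.138, -0.148, 0.001]
force: [-1.2, -0.3, 0.4]
opening: 0.0928
```

Run:
```python
from h import *
from scipy.spatial.transform import Rotation as Ro
np.set_printoptions(precision=4,suppress=True)
s=monitor.read_state();print(s["t"],s["tool_pos"],Ro.from_rotvec(s["orientation"]).as_matrix(),s["force"],s["q"])
i=eyes.camera_info("wrist");im=eyes.read_camera("wrist");cv2.imwrite("pics/w3.png",im[:,:,::-1]);np.savez("w3.npz",**{k:np.array(v) for k,v in i.items()});print(-i["R"].T@i["t"])
```

```text
14.2 [ 0.5158 -0.1863  0.3516] [[ 0.9955  0.0943 -0.0008]
 [ 0.0943 -0.9955  0.0004]
 [-0.0008 -0.0005 -1.    ]] [-1.1682 -0.3336  0.3792] [-0.4401 -0.0203  1.3771  0.      1.7857  1.0363]
[ 0.5928 -0.1801  0.5326]
```

View pics/w3.png

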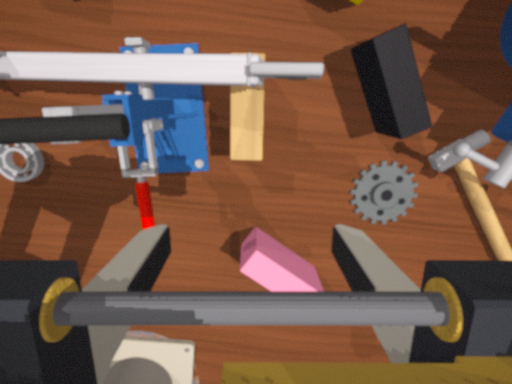

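The wrist view shows the timber's near top edge from (231,160) to (263,160), parallel to the image axes. Pink is at (270,265) and the grip tip at (149,226).

Run:
```python
from h import *
np.set_printoptions(precision=4,suppress=True)
i=dict(np.load("w3.npz"))
for n,uv,z in(("t1",(231,160),.095),("t2",(263,160),.095),("t3",(231,105),.095),("tip",(149,226),.16),("inner",(142,181),.16),("pink",(255,230),.095),("pinkL",(241,265),.095),("pinkR",(320,290),.095)): print(n,plane("w",uv,z,i))
# where fingertips appear (inner pad edge at tip rows) vs expected TCP/tips
R=i["R"];t=i["t"]
for dz in(.015,0,-.011,-.03): 
  print(dz,[cv2.projectPoints(np.array([[.5158+.0943*k*.0465,-.1863-.9955*k*.0465,.3516+dz]]),cv2.Rodrigues(R)[0],t,i["mtx"],i["D"])[0].ravel() for k in(-1,1)])
```

```text
t1 [ 0.5075 -0.1597  0.095 ]
t2 [ 0.5118 -0.2047  0.095 ]
t3 [ 0.5822 -0.154   0.095 ]
tip [ 0.4249 -0.0651  0.16  ]
inner [ 0.4838 -0.0563  0.16  ]
pink [ 0.4043 -0.204   0.095 ]
pinkL [ 0.3435 -0.1881  0.095 ]
pinkR [ 0.3111 -0.3175  0.095 ]
0.015 [array([168.4667, 238.2338]), array([329.8759, 238.3539])]
0 [array([174.5721, 227.9448]), array([324.0492, 228.0532])]
-0.011 [array([178.5039, 221.3172]), array([320.2971, 221.4182])]
-0.03 [array([184.4189, 211.344 ]), array([314.6525, 211.4341])]
```

>>> servo_tool(plan=[[[-1, 4, 2, 0, 0.014, -0.149, 0], [-1, 7, 2, -40, 0.014, -0.149, 0], [-1, 0, 0, -40, 0, 0, 0], [-1, 0, 0, -40, 0, 0, 0], [-1, 0, 0, -40, 0, 0, 0], [-1, 0, 0, -40, 0, 0, 0], [-1, 0, 0, -40, 0, 0, 0], [-1, 0, 0, -30, 0, 0, 0], [-1, 0, 0, -20, 0, 0, 0], [-1, 0, 0, 0, 0, 0, 0], [-1, 0, 0, 0, 0, 0, 0]]], force=25)

```text
t: 15.35
tool_pos: [0.5266, -0.1824, 0.065]
orientation: [-3.091, -0.143, -0.451]
force: [-0.8, -1.1, 0.0]
opening: 0.0931
```

>>> servo_tool(plan=[[[-1, 0, 0, -15, 0, 0, 0], [-1, 0, 0, -13, 0, 0, 0], [1, 0, 0, 0, 0, 0, 0], [1, 0, 0, 0, 0, 0, 0], [1, 0, 0, 0, 0, 0, 0], [1, 0, 0, 0, 0, 0, 0], [1, 0, 0, 0, 0, 0, 0], [1, 0, 0, 0, 0, 0, 0], [1, 0, 0, 0, 0, 0, 0], [1, 0, 0, 0, 0, 0, 0]]])

```text
t: 16.35
tool_pos: [0.5266, -0.1822, 0.0368]
orientation: [-3.091, -0.142, -0.451]
force: [-1.5, 2.9, 3.0]
opening: 0.0448
```

>>> servo_tool(plan=[[[1, -8, -1, 0, 0, 0, 0], [1, -8, -1, 0, 0, 0, 0], [1, -8, -1, 0, 0, 0, 0], [1, -8, -1, 0, 0, 0, 0], [1, -8, -1, 0, 0, 0, 0], [1, -8, -1, 0, 0, 0, 0], [1, -8, -1, 0, 0, 0, 0], [1, -8, -1, 0, 0, 0, 0], [1, -8, -1, 0, 0, 0, 0], [1, -8, -1, 0, 0, 0, 0], [1, -6, -1, 0, 0, 0, 0], [1, 0, 0, 0, 0, 0, 0]]])

```text
t: 17.55
tool_pos: [0.4396, -0.1936, 0.0367]
orientation: [-3.091, -0.141, -0.45]
force: [-5.8, 1.0, 6.5]
opening: 0.0449
```

Run:
```python
from h import *
s=monitor.read_state();print(s["t"],s["tool_pos"],s["force"],s["opening"])
a=eyes.read_camera("scene")[:,:,::-1]
cv2.imwrite("pics/c5.png",cv2.resize(a[120:250,180:350],None,fx=4.5,fy=4.5,interpolation=2))
```

```text
17.55 [ 0.43962393 -0.19360319  0.03670714] [-5.8389811   1.00543066  6.53632478] 0.044853990262231545
```

View pics/c5.png

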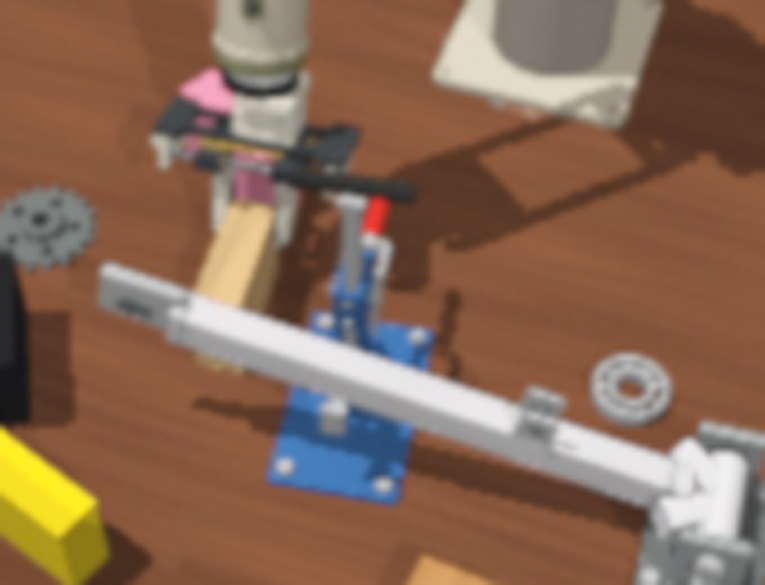

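The timber's centre is now about 130 mm from the arm's line, with the arm still held up. I'll release it and move to the lever.

>>> servo_tool(plan=[[[-1, 0, 0, 0, 0, 0, 0], [-1, 0, 0, 0, 0, 0, 0], [-1, 0, 0, 0, 0, 0, 0], [-1, 0, 0, 0, 0, 0, 0], [-1, 0, 0, 0, 0, 0, 0], [-1, -3, 0, 20, 0, 0, 0], [-1, 0, 0, 40, 0, 0, 0], [-1, 0, 0, 45, 0, 0, 0], [-1, 0, 0, 45, 0, 0, 0], [-1, 0, 0, 45, 0, 0, 0], [-1, 0, 0, 45, 0, 0, 0], [-1, 0, 0, 10, -0.014, 0.149, 0]]])

```text
t: 18.8
tool_pos: [0.4377, -0.196, 0.2956]
orientation: [3.128, 0.137, 0.236]
force: [-0.4, -0.8, 1.3]
opening: 0.0928
```

>>> servo_tool(plan=[[[-1, 4, 25, 0, -0.014, 0.149, 0], [-1, 4, 35, 0, 0, 0, 0.06], [-1, 4, 35, 0, 0, 0, 0], [-1, 2, 35, 0, 0, 0, 0], [-1, 0, 4, 0, 0, 0, 0], [-1, 0, 0, 0, 0, 0, 0], [-1, 0, 0, 0, 0, 0, 0]]])

```text
t: 19.5
tool_pos: [0.4515, -0.0601, 0.2867]
orientation: [3.132, 0.237, -0.015]
force: [-0.2, 0.0, -0.2]
opening: 0.0924
```

Run:
```python
from h import *
from scipy.spatial.transform import Rotation as Ro
np.set_printoptions(precision=4,suppress=True)
s=monitor.read_state();print(s["t"],s["tool_pos"],Ro.from_rotvec(s["orientation"]).as_matrix(),s["force"],s["q"])
i=eyes.camera_info("wrist");im=eyes.read_camera("wrist")
for n in("wrist","side"):
  i=eyes.camera_info(n);im=eyes.read_camera(n);h=cv2.cvtColor(im,cv2.COLOR_RGB2HSV)
  m=((h[...,0]<5)|(h[...,0]>175))&(h[...,1]>200)&(h[...,2]>110);k,l,st,c=cv2.connectedComponentsWithStats(m.astype(np.uint8))
  for j in range(1,k):
    if st[j,4]>20: print(n,st[j],plane(n,c[j],.16,i))
```

```text
19.5 [ 0.4515 -0.0601  0.2867] [[ 0.9885  0.1507 -0.0092]
 [ 0.1507 -0.9886 -0.0013]
 [-0.0093 -0.0001 -1.    ]] [-0.2324  0.0373 -0.1952] [-0.242  -0.2761  1.7247 -0.0035  1.7016  1.177 ]
wrist [242 147  16  67 900] [ 0.4496 -0.0601  0.16  ]
```

Grip middle measures (0.4496, -0.0601), right under the tool. I'll descend and grasp it.

>>> servo_tool(plan=[[[-1, -1, 0, -40, 0, 0, 0], [-1, 0, 0, -40, 0, 0, 0], [-1, 0, 0, -40, 0, 0, 0], [-1, 0, 0, -34, 0, 0, 0], [-1, 0, 0, 0, 0, 0, 0], [1, 0, 0, 0, 0, 0, 0], [1, 0, 0, 0, 0, 0, 0], [1, 0, 0, 0, 0, 0, 0], [1, 0, 0, 0, 0, 0, 0], [1, 0, 0, 0, 0, 0, 0], [1, 0, 0, 0, 0, 0, 0], [1, 0, 0, 0, 0, 0, 0]]], force=25)

```text
t: 20.85
tool_pos: [0.4506, -0.0594, 0.1328]
orientation: [3.132, 0.238, -0.014]
force: [-0.2, 0.3, -0.0]
opening: 0.0417
```

>>> servo_tool(plan=[[[1, 0, 0, 0, 0, 0, 0], [1, 0, 0, 0, 0, 0, 0], [1, 0, 0, 0, 0, 0, 0], [1, 0, 0, 0, 0, 0, 0]]])

```text
t: 21.25
tool_pos: [0.4505, -0.0592, 0.1326]
orientation: [-3.132, -0.238, 0.015]
force: [-0.0, 1.7, -0.5]
opening: 0.0153
```

>>> servo_tool(plan=[[[1, 0, 0, 6, 0, 0, 0], [1, 0, 0, 6, 0, 0, 0], [1, 1, 0, 6, 0, 0, 0], [1, 1, 0, 6, 0, 0, 0], [1, 2, 0, 6, 0, 0, 0], [1, 2, 0, 6, 0, 0, 0], [1, 0, 0, 2, 0, 0, 0], [1, 0, 0, 0, 0, 0, 0], [1, 0, 0, 0, 0, 0, 0], [1, 0, 0, 0, 0, 0, 0], [1, 0, 0, 0, 0, 0, 0], [1, 0, 0, 0, 0, 0, 0]]])

```text
t: 22.45
tool_pos: [0.4567, -0.0584, 0.1707]
orientation: [-3.131, -0.239, 0.015]
force: [3.7, 7.0, -4.5]
opening: 0.0152
```

>>> servo_tool(plan=[[[1, 0, 0, 0, 0, 0, 0], [1, 0, 0, 0, 0, 0, 0], [1, 0, 0, 0, 0, 0, 0], [1, 0, 0, 0, 0, 0, 0], [1, 0, 0, 0, 0, 0, 0], [1, 0, 0, 0, 0, 0, 0]]])

```text
t: 23.05
tool_pos: [0.4567, -0.0584, 0.1708]
orientation: [-3.131, -0.238, 0.014]
force: [3.2, 6.5, -5.1]
opening: 0.0152
```

```bash
python3 hz.py
python3 - <<'E'
from h import *
a=eyes.read_camera("scene")[:,:,::-1];w=eyes.read_camera("side")[:,:,::-1]
o=np.zeros((400,800,3),np.uint8);o[:,:450]=cv2.resize(a[120:264,195:357],(450,400),interpolation=2);o[:,450:]=cv2.resize(w[145:305,130:270],(350,400),interpolation=2);cv2.imwrite("pics/c6.png",o)
E
```

```text
23.05 [ 0.4567056  -0.05844451  0.17075827] [ 3.17333371  6.49806849 -5.07919581] 0.015202093607909957
[(np.float64(59.0), 0.243), (np.float64(59.2), 0.241), (np.float64(60.0), 0.239), (np.float64(61.6), 0.245), (np.float64(64.4), 0.247)]
```

View pics/c6.png

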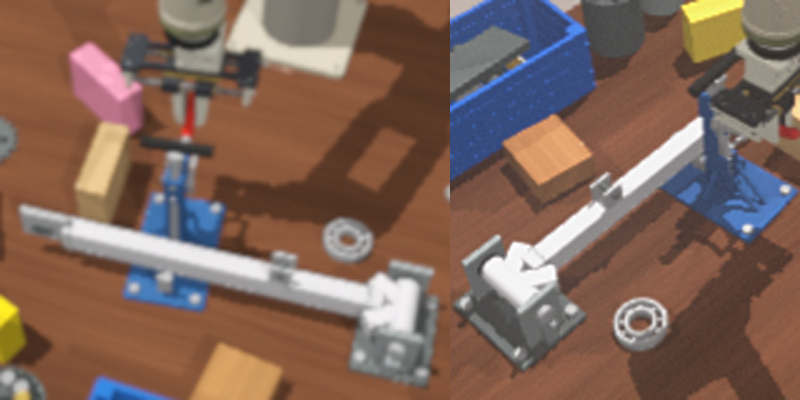

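The handle is back at about 0.243, the arm lies level, and the timber stands clear of it. Now I lower the lever, let go and back off.

>>> servo_tool(plan=[[[1, -1, 0, -8, 0, 0, 0], [1, -2, 0, -8, 0, 0, 0], [1, -2, 0, -8, 0, 0, 0], [1, -1, 0, -8, 0, 0, 0], [1, 0, 0, -6, 0, 0, 0], [1, 0, 0, 0, 0, 0, 0], [-1, 0, 0, 0, 0, 0, 0], [-1, 0, 0, 0, 0, 0, 0], [-1, 0, 0, 0, 0, 0, 0], [-1, 0, 0, 0, 0, 0, 0], [-1, 0, 0, 0, 0, 0, 0], [-1, 0, 0, 0, 0, 0, 0]]])

```text
t: 24.4
tool_pos: [0.4505, -0.0595, 0.1326]
orientation: [3.132, 0.238, -0.015]
force: [-0.2, 0.1, -0.2]
opening: 0.0587
```

>>> servo_tool(plan=[[[-1, 0, 0, 15, 0, 0, 0], [-1, 0, 0, 30, 0, 0, 0], [-1, 0, 0, 40, 0, 0, 0], [-1, 0, 0, 40, 0, 0, 0], [-1, 0, 0, 40, 0, 0, 0], [-1, 0, 0, 0, 0, 0, 0], [-1, 0, 0, 0, 0, 0, 0], [-1, 0, 0, 0, 0, 0, 0], [-1, 0, 0, 0, 0, 0, 0]]])

```text
t: 25.3
tool_pos: [0.4498, -0.0592, 0.2962]
orientation: [-3.132, -0.238, 0.019]
force: [-0.1, 0.0, -0.5]
opening: 0.0927
```

```bash
python3 hz.py
python3 - <<'E'
from h import *
np.set_printoptions(precision=4,suppress=True)
i=eyes.camera_info("wrist");im=eyes.read_camera("wrist");h=cv2.cvtColor(im,cv2.COLOR_RGB2HSV)
m=((h[...,0]<5)|(h[...,0]>175))&(h[...,1]>200)&(h[...,2]>110);k,l,st,c=cv2.connectedComponentsWithStats(m.astype(np.uint8))
for j in range(1,k):
  if st[j,4]>100: print("grip",st[j],plane("",c[j],.16,i))
# timber top: pale wood in the scene view near its expected place
n="scene";i=eyes.camera_info(n);im=eyes.read_camera(n)[:,:,::-1];hs=cv2.cvtColor(im,cv2.COLOR_BGR2HSV)
m=((hs[...,0]>14)&(hs[...,0]<24)&(hs[...,1]>60)&(hs[...,1]<150)&(hs[...,2]>165)).astype(np.uint8);m[:150]=0;m[215:]=0;m[:,:205]=0;m[:,250:]=0
k,l,st,c=cv2.connectedComponentsWithStats(m)
for j in range(1,k):
  if st[j,4]>30: print("timber top",st[j],plane(n,c[j],.095,i))
E
```

```text
25.3 [ 0.44981582 -0.05924442  0.29623692] [-0.09038194  0.00090997 -0.49087563] 0.09266603683718307
[(np.float64(59.4), 0.241), (np.float64(59.6), 0.243), (np.float64(60.6), 0.239), (np.float64(61.6), 0.245), (np.float64(64.6), 0.247)]
grip [244 144  16  66 869] [ 0.4494 -0.0601  0.16  ]
timber top [222 164  19  27 298] [ 0.5007 -0.1863  0.095 ]
```

```bash
python3 -c "
from plant import job; print(job.close_job())"
```

```text
the job is handed in; nothing more can be done
None
```

The job is handed in at about 25 s of the 59 s allowed. By my last checks every end condition was met; no verdict was reported.

**What I did:** I raised the stand to the 0.064 m tooth and let go, with the handle measured at about 0.307 m. Then I drew the timber about 87 mm towards the robot and left it standing on the bench. I lifted the pawl lever and held it until the stand was down, then lowered it, let go and backed off.

**Last checks:**
- **Rail:** the handle is back at about 0.242 m against 0.245 m nominal, so the rail is fully down.
- **Swing arm:** it looked level in the last picture, but I did not measure its angle.
- **Pawl:** the lever grip is at (0.449, -0.060), within 1 mm of where it was, so the pawl has dropped in.
- **Timber:** its centre is at about (0.50, -0.186), roughly 120 mm from the arm's centre line.
- **Robot:** the tool reads about 0.5 N, so it is touching nothing.
- **Bystanders:** none looked moved in the pictures, but I did not measure them.

**What disagreed or failed:** The first grip on the handle slid off the top of the bar, and the second caught the rail block as well. In practice the fingertips sit about 15 mm behind the TCP, not 11 mm ahead as `robot.tips_ahead` says, so I corrected for that in the later grasps.

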